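# Pack the crank-toy kit and free the jammed cam disc

## Task

Pack the kit for one wooden crank toy: lay the cam disc, the roller, the crank arm and the camshaft each flat in the tray pocket cut to its shape, and leave them there. The cam disc is jammed under the two hold-down lips at the foot of the boring jig's sloping feed chute and comes out only if you work it back up the chute until it is clear of the lips, then lift it. Leave the too-big disc without a bore and the short square offcut where they lie.

Things in the scene. Friction and masses are not known exactly. Their poses are not given: they have to be found in the camera images.
- cam: Cam disc, pale wood, 60 mm diameter x 20 mm, 12 mm bore off centre. Origin: centre; z: axis. Starts low in a chute (15 degrees, 66 mm wide between 16 mm high fences), its x axis pointing up-chute, z off the floor. Two lips 23 to 26 mm off the floor cover its sides; the 44 mm gap between them, and between the V-stop horns below it, is open for fingers. Free 32 to 150 mm up-chute; friction holds it there.
- roller: Roller, plain pale wooden disc 40 mm diameter x 18 mm thick with a 10 mm bore through its centre, lying flat on the bench. Origin at its centre, z along its axis
- crank: Crank arm, flat pale wooden bar with fully rounded ends, 70 x 30 x 16 mm, an 8 mm bore near each end, lying flat on the bench. Origin at its centre, x along its length, z up through the 16 mm thickness
- shaft: Camshaft, pale wood, 84 mm long overall: a middle 56 mm long of 16 x 16 mm square section with a round 10 mm diameter journal 14 mm long at each end, lying on the bench. Origin at its centre, x along its length
- nest_cam: Plywood nest plate 112 x 88 x 12 mm, fixed in the kit tray, with a round pocket 76 mm in diameter, for the cam disc. Pocket 6 mm deep: floor at z = 6 mm, plate top at z = 12 mm. Origin: middle of the plate's underside, under the pocket's centre; z up, x along the 112 mm side. Four nests lie 2 x 2, 114 mm apart in x, 90 in y; tray rim 7 mm above them
- nest_roller: Plywood nest plate 112 x 88 x 12 mm, fixed in the kit tray, with a round pocket 56 mm in diameter, for the roller. Pocket 6 mm deep: floor at z = 6 mm, plate top at z = 12 mm. Origin: middle of the plate's underside, under the pocket's centre; z up, x along the 112 mm side. Four nests lie 2 x 2, 114 mm apart in x, 90 in y; tray rim 7 mm above them
- nest_crank: Plywood nest plate 112 x 88 x 12 mm, fixed in the kit tray, with a straight pocket 86 x 46 mm for the crank arm. Pocket 6 mm deep: floor at z = 6 mm, plate top at z = 12 mm. Origin: middle of the plate's underside, under the pocket's centre; z up, x along the 112 mm side and the pocket's length. Four nests lie 2 x 2, 114 mm apart in x, 90 in y; tray rim 7 mm above them
- nest_shaft: Plywood nest plate 112 x 88 x 12 mm, fixed in the kit tray, with a straight pocket 100 x 32 mm for the camshaft. Pocket 6 mm deep: floor at z = 6 mm, plate top at z = 12 mm. Origin: middle of the plate's underside, under the pocket's centre; z up, x along the 112 mm side and the pocket's length. Four nests lie 2 x 2, 114 mm apart in x, 90 in y; tray rim 7 mm above them
- odd_disc: Look-alike to leave alone: pale wooden disc 54 mm diameter x 18 mm thick without any bore, lying flat on the bench. Origin at its centre, z along its axis
- offcut: Look-alike to leave alone: plain square offcut of pale wood, 52 x 16 x 16 mm, without round ends, lying on the bench. Origin at its centre, x along its length. A black sanding block (68 x 40 x 22 mm, not listed) lies among the loose parts too; their centres are 85 mm or more apart
Not all that is in view belongs to the job. What is shaped like the shaft but green is not meant.

How it is judged (in metres and radians):
At the end, for the whole second after the job is handed in: The cam disc, roller, crank arm and camshaft each lie at rest flat on the floor of their own pocket (centre within 13 mm of the pocket's centre and within 2 mm of its height when lying flat), and the too-big disc and the square offcut are within 20 mm of where they started (horizontal distance between cam and nest_cam below 0.013 m and z of cam in the frame of nest_cam between 0.014 and 0.018 m and linear speed of each of cam, roller, crank, shaft below 0.02 m/s and horizontal distance between roller and nest_roller below 0.013 m and z of roller in the frame of nest_roller between 0.013 and 0.017 m and horizontal distance between crank and nest_crank below 0.013 m and z of crank in the frame of nest_crank between 0.012 and 0.016 m and horizontal distance between shaft and nest_shaft below 0.013 m and z of shaft in the frame of nest_shaft between 0.012 and 0.016 m and distance of each of odd_disc, offcut from where it was at the start of the episode below 0.02 m); the robot touches nothing.
It fails at once if the too-big disc is moved by more than 20 mm (distance of odd_disc from where it was at the start of the episode above 0.02 m).
It fails at once if the square offcut is moved by more than 20 mm (distance of offcut from where it was at the start of the episode above 0.02 m).
It also fails if it takes over 107 s, if anything falls off the work surface, if the arm or the gripper's body presses on something with over 40 N, if the wrist force passes 120 N, or if a joint passes its speed limit or range.

## Robot

A 6-joint arm with a two-finger parallel gripper is mounted at the origin on the work surface. World frame = base frame: x ahead of the robot, y to its left, z up, the work surface at z = 0. Lengths are in m, angles in degrees, forces in N, time in s.
With the tool pointing down it reaches from about 0.3 to 0.75 m from the base axis. Payload 8.5 kg.
Tool frame: the origin (TCP) lies at the very end of the fingers, on their centre line; the grasp point (between the pads) lies 19 mm behind it; z points along the fingers, y is the line along which they close (so a half turn about z gives the same grasp; the last joint's range is limited). The gripper opens to 85 mm and grips with 20 to 120 N. Pads are 22 mm wide; open, the fingers measure 114 mm over their backs; the gripper's body (76 mm by 85 mm) begins 54 mm behind the grasp point. The pads swing forward as they close: fully open they stand 13 mm farther back than shut.
Start: joints at [-77.424, 21.807, 74.336, -0, 83.858, -12.336], TCP at [0.232, -0.499, 0.231] pointing down, gripper open.
Joint ranges: [-178.18, 178.18], [-50.72, 133.34], [12.68, 142.11], [-81.47, 261.47], [9.98, 163.14], [-165.26, 165.26]. Speed limits (degrees/s): [136.94, 136.94, 180, 180, 180, 180].

## Interface

Orientations are given as a 3x3 rotation matrix whose columns are the frame's x, y, z axes.
In Python, from rig import env, optics, spotter gives the robot as it stands.
- The arm moves only by the shell command python3 -m crank 'ROWS' [FORCE]. ROWS is JSON, one flat list of numbers, 5 for each row, row after row: the finger opening in cm, from 0 to 8.54, then the shift along the tool's x, y, z in cm, then the turn about the tool's z in rad. A call has exactly 8 rows; each row shifts and turns the commanded pose from where the row before left it, along the tool's axes as they then stand; what a row does not reach is not made up. A row lasts 1/12 s, in which the tool goes at most 41.7 mm and 7.16 degrees, less where a joint would pass 70% of its speed; a pose out of reach is approached as far as the arm can. A call is refused whole if a number of a shift passes 4.17 or a number of a turn 0.125, either way. A call with a gripper value outside its range is refused whole. The fingers move at their own pace and stop on an object; FORCE is the grip in N (left out, the last holds). Time passes only in rows, so rows that do not move let the fingers close, or fill a call up. It gives the time, the measured TCP pose, the force, the opening and the grip force at its end, in the units of the state.
- env.observe(): the state, without advancing time (a new reading comes with each control period).
- optics.get_image(name): name is "side" or "top"; returns a dict with "color" (384x512x3 uint8, red, green, blue), "intrinsics" (3x3 intrinsics, pixels), "pose" (4x4, takes a point from camera to world coordinates). Camera axes: x right, y up, looking along -z (the intrinsics and any distortion apply to the point x, -y, -z); pixel columns grow to the right and rows downward; lengths in m; the calibration is good to about 2 mm. A picture is of the moment at which its call begins. There is no depth.
- env.close_job(): hands the job in; it is judged then, once.
Trained networks look in a picture, given as the dict that the camera call returned (one of the last four; its "shot" number tells which), for a name from the list of things; names that differ only in an ending like _2 or _b are one class to them, and where a whole thing is asked for, a point or a joint stands for the part that bears it (a point fixed in the world has none). Each returns a list of dicts, best first, with "score" (0 to 1); they miss things now and then, are a little off and sometimes report something else, mostly with a low value. They report only what shows in the picture. A call takes as long as a camera call. They do not tell look-alikes from the thing itself.
- spotter.look_for(picture, query): "at" ([column, row] as shares, 0 to 1, of the picture: columns of its width, rows of its height, amid what is visible of it).
The state is a dict: "time_s": time; "q": joint angles; "qvel": joint speeds; "joint_efforts": joint torques, N m; "position": TCP position; "tool_rot": TCP orientation; "ft_force": force on the tool from outside, world axes, zero at the start; "wrist_torque": the same for the moment, N m; "grip_width": finger opening in m; "gripper_force": force on a finger pad.
Only numpy, scipy, OpenCV 4.12 (cv2) and the standard library are available. Lean on these libraries where they do the work, as an engineer would, in place of code of your own. Each camera call takes 0.05 s, during which the arm holds its last target. There are 200 camera calls.

## Working session

There is one attempt and no reset: what is moved stays moved. The work goes in short steps, Python scripts to look and compute and a shell command to move; the robot and the scene stay as the last step left them, time stands still between calls to the robot, and variables do not carry over. Pictures are saved under pics/ and viewed, at most 14 in all, crops included, and the job is handed in when it is done.

```bash
ls; mkdir -p pics
cat > h.py <<'E'
import numpy as np, cv2
from rig import env, optics, spotter
def ray(p,uv):
    K=np.array(p["intrinsics"]);T=np.array(p["pose"])
    d=np.linalg.inv(K)@np.array([uv[0],uv[1],1.]); d=T[:3,:3]@(d*[1,-1,-1]); return T[:3,3],d
def at_z(p,uv,z):
    o,d=ray(p,uv); return o+d*(z-o[2])/d[2]
def proj(p,X):
    K=np.array(p["intrinsics"]);T=np.array(p["pose"])
    c=T[:3,:3].T@(np.array(X)-T[:3,3]); c=K@(c*[1,-1,-1]); return c[:2]/c[2]
def save(p,n,box=None,s=1):
    im=np.array(p["color"])[...,::-1]
    if box: im=im[box[1]:box[3],box[0]:box[2]]
    cv2.imwrite("pics/"+n,cv2.resize(im,None,fx=s,fy=s,interpolation=cv2.INTER_CUBIC))
E
python3 - <<'E'
from h import *
s=env.observe();print(s["time_s"],s["position"],np.round(s["tool_rot"],3),s["ft_force"],s["grip_width"])
for n in("top","side"):
    p=optics.get_image(n);save(p,n+"0.png",s=1.5);print(n,np.round(p["pose"],3).tolist(),np.round(p["intrinsics"],1).tolist(), [k for k in p])
    for q,z in dict(cam=.03,roller=.018,crank=.016,shaft=.016,nest_cam=.012,nest_roller=.012,nest_crank=.012,nest_shaft=.012,odd_disc=.018,offcut=.016).items():
        for r in spotter.look_for(p,q)[:3]:
            uv=np.array(r["at"])*[512,384];print(q,round(r["score"],2),uv.round(),at_z(p,uv,z).round(3))
E
```

```text
pics
0.0 [ 0.23159149 -0.49853264  0.23070993] [[ 0.907  0.421 -0.   ]
 [ 0.421 -0.907  0.001]
 [ 0.    -0.001 -1.   ]] [-0.88999686  0.47665792 -0.21058888] 0.08541151716192698
top [[0.01, 0.987, -0.162, 0.457], [-1.0, 0.005, -0.029, -0.026], [-0.028, 0.163, 0.986, 0.922], [0.0, 0.0, 0.0, 1.0]] [[376.5, 0.0, 257.0], [0.0, 376.5, 191.7], [0.0, 0.0, 1.0]] ['color', 'intrinsics', 'pose', 'shot']
cam 0.86 [125. 211.] [0.557 0.317 0.03 ]
roller 0.73 [285. 209.] [ 0.565 -0.067  0.018]
crank 0.74 [231. 246.] [0.474 0.063 0.016]
shaft 0.7 [194. 127.] [0.77  0.161 0.016]
shaft 0.61 [284. 158.] [ 0.692 -0.065  0.016]
shaft 0.57 [342. 136.] [ 0.749 -0.209  0.016]
nest_cam 0.67 [386. 198.] [ 0.594 -0.312  0.012]
nest_roller 0.86 [350. 204.] [ 0.577 -0.224  0.012]
nest_crank 0.87 [362. 248.] [ 0.472 -0.25   0.012]
nest_shaft 0.63 [396. 248.] [ 0.473 -0.328  0.012]
odd_disc 0.7 [237. 165.] [0.672 0.052 0.018]
offcut 0.73 [283. 245.] [ 0.478 -0.061  0.016]
offcut 0.2 [282. 156.] [ 0.696 -0.059  0.016]
side [[-0.711, 0.354, -0.607, -0.075], [-0.702, -0.389, 0.597, 0.69], [-0.025, 0.851, 0.525, 0.656], [0.0, 0.0, 0.0, 1.0]] [[386.0, 0.0, 255.5], [0.0, 386.0, 191.6], [0.0, 0.0, 1.0]] ['color', 'intrinsics', 'pose', 'shot']
cam 0.73 [278. 233.] [0.459 0.087 0.03 ]
cam 0.57 [189. 244.] [0.596 0.275 0.03 ]
roller 0.51 [286. 200.] [ 0.559 -0.062  0.018]
roller 0.25 [231. 204.] [0.669 0.065 0.018]
crank 0.6 [278. 231.] [0.478 0.067 0.016]
shaft 0.68 [255. 189.] [ 0.677 -0.048  0.016]
shaft 0.57 [185. 208.] [0.758 0.17  0.016]
shaft 0.52 [274. 167.] [ 0.736 -0.199  0.016]
nest_cam 0.87 [328. 166.] [ 0.599 -0.336  0.012]
nest_roller 0.91 [313. 178.] [ 0.589 -0.234  0.012]
nest_shaft 0.74 [350. 173.] [ 0.516 -0.347  0.012]
odd_disc 0.74 [231. 202.] [0.676 0.057 0.018]
offcut 0.62 [304. 210.] [ 0.488 -0.058  0.016]
```

View pics/top0.png

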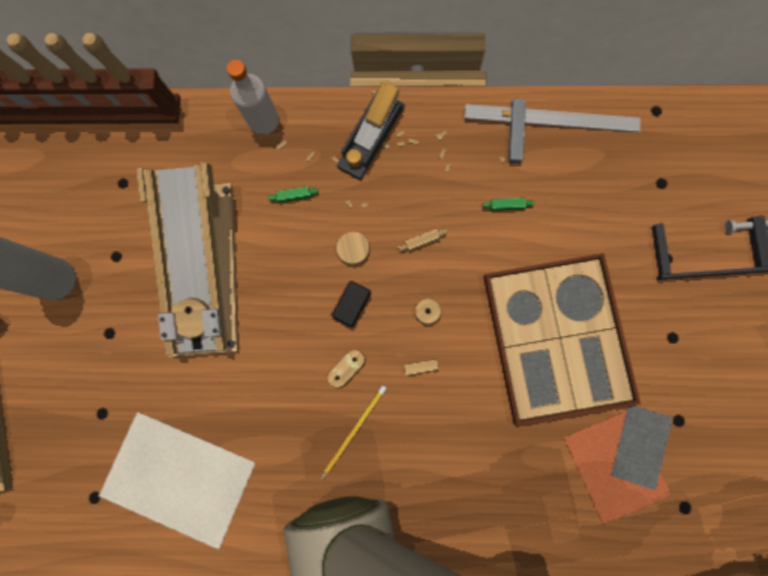

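View pics/side0.png

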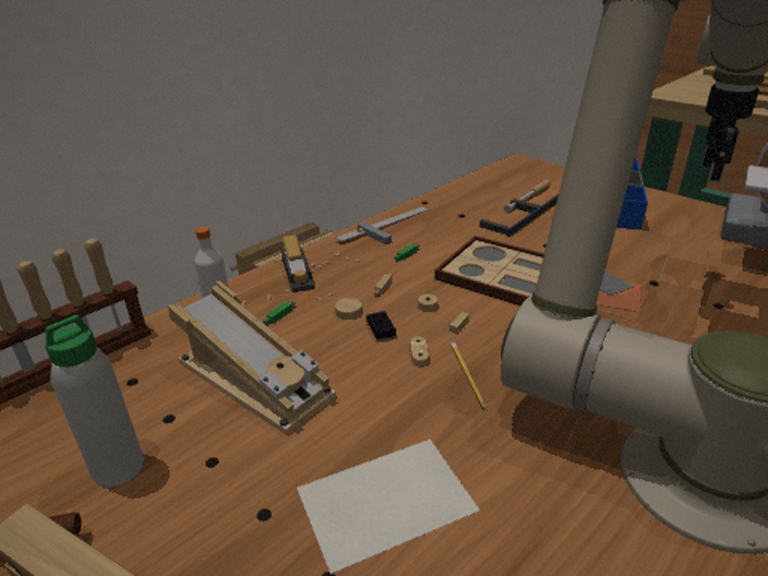

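Top view (pixels of the 512-wide picture): roller (285,209) with bore; odd disc (235,165), larger and without a bore. Crank (231,246); shaft (281,160), pale with journals, against the two green ones (195,130) and (338,136); offcut (281,245), short without journals. The cam is at (126,211), with the chute rising towards +x. I'll confirm in enlarged crops.

Run:
```python
from h import *
p=optics.get_image("top")
np.savez("top.npz",color=p["color"],K=p["intrinsics"],T=p["pose"])
a=np.array(p["color"])[...,::-1]
def crop(x0,y0,x1,y1,s): return cv2.resize(a[y0:y1,x0:x1],None,fx=s,fy=s,interpolation=cv2.INTER_CUBIC)
cv2.imwrite("pics/loose.png",crop(210,145,310,265,5))
cv2.imwrite("pics/tray.png",crop(320,165,430,285,5))
cv2.imwrite("pics/chute.png",crop(85,105,165,240,4.4))
```

```text
(no output)
```

View pics/loose.png

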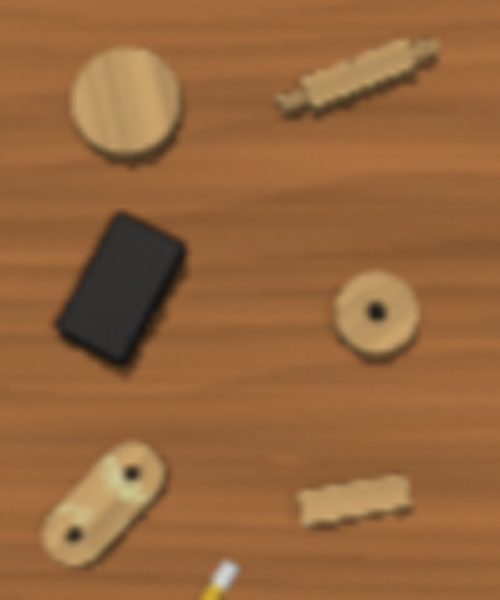

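View pics/tray.png

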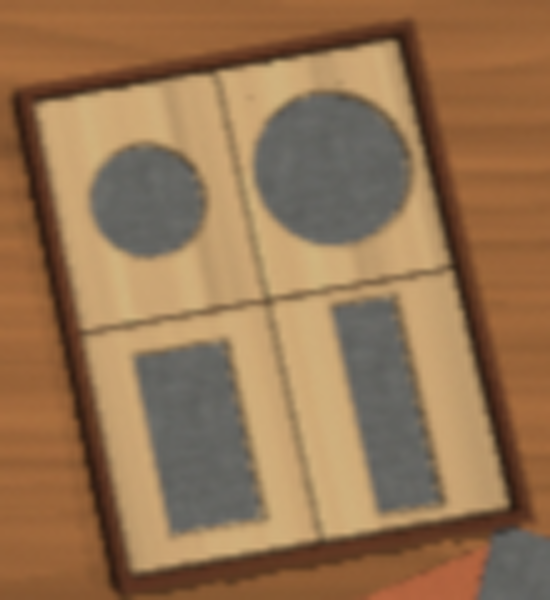

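View pics/chute.png

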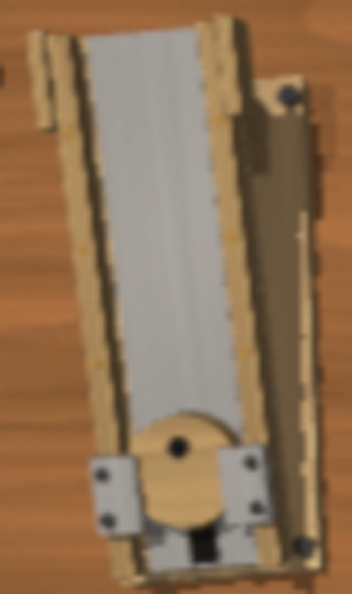

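Loose crop (×5): the roller (376,313) has a bore and the disc (126,103) has none; the shaft (358,76) has journals and the offcut (354,501) none; crank bores at (131,473) and (75,535). Tray crop: roller pocket (149,200), cam (333,167), crank (200,437), shaft (388,404). Chute crop: cam at about (187,470), bore (178,447), lips either side.

Run:
```python
from h import *
p=optics.get_image("top"); s=optics.get_image("side")
g=lambda x,y,x0,y0,k=5:((x+.5)/k-.5+x0,(y+.5)/k-.5+y0)
L=lambda x,y,z:at_z(p,g(x,y,210,145),z)
T=lambda x,y,z:at_z(p,g(x,y,320,165),z)
f=lambda *a:print(*[np.round(v,4).tolist() if not isinstance(v,str) else v for v in a])
f("roller",L(376,312,.018),L(376,314,.012))
a,b=L(131,473,.016),L(75,535,.016);f("crank",(a+b)/2,np.linalg.norm(a-b),np.degrees(np.arctan2(*(a-b)[1::-1])))
a,b=L(433,49,.009),L(283,103,.009);f("shaft",(a+b)/2,L(358,75,.016),np.linalg.norm(a-b),np.degrees(np.arctan2(*(a-b)[1::-1])))
f("odd",L(126,103,.018),"offc",L(354,501,.016))
for n,q in dict(c=(269,299),l=(83,331),r=(452,267),t=(217,72),b=(322,540)).items():
    X=T(*q,.012);f(n,X)
f("rol",T(149,200,.01),"cam",T(333,167,.01),"crank",T(200,437,.01),"shaft",T(388,404,.01))
C=lambda x,y:g(x,y,85,105,4.4)
for n,q in dict(bore=(178,447),top=(143,35),bot=(200,560),lip=(115,495),lip2=(245,483)).items():f(n,at_z(p,C(*q),.06))
save(s,"sidechute.png",(115,185,225,290),5)
save(s,"sidetray.png",(280,150,370,210),6)
```

```text
roller [0.5691, -0.0664, 0.018] [0.5688, -0.0667, 0.012]
crank [0.4762, 0.0639, 0.016] 0.0395 -41.5083
shaft [0.6884, -0.0581, 0.009] [0.6871, -0.0578, 0.016] 0.0796 -69.5176
odd [0.6721, 0.0566, 0.018] offc [0.4787, -0.0559, 0.016]
c [0.5293, -0.2784, 0.012]
l [0.5133, -0.1894, 0.012]
r [0.5453, -0.366, 0.012]
t [0.64, -0.2576, 0.012]
b [0.4165, -0.2986, 0.012]
rol [0.577, -0.2232, 0.01] cam [0.5937, -0.3123, 0.01] crank [0.4637, -0.2439, 0.01] shaft [0.48, -0.3331, 0.01]
bore [0.5633, 0.307, 0.06]
top [0.7923, 0.342, 0.06]
bot [0.5038, 0.2913, 0.06]
lip [0.5376, 0.3388, 0.06]
lip2 [0.5444, 0.27, 0.06]
```

View pics/sidechute.png

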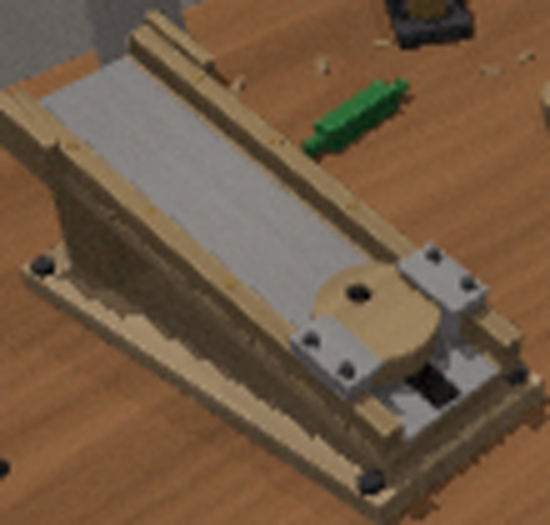

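View pics/sidetray.png

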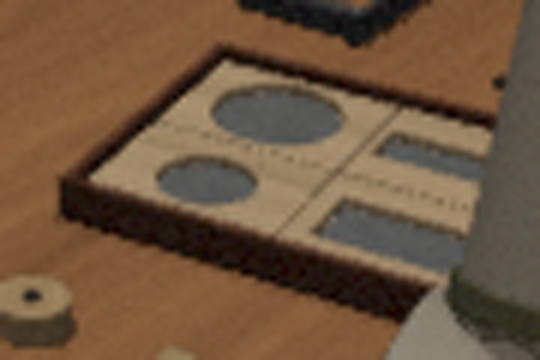

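Run:
```python
from h import *
p=optics.get_image("top"); s=optics.get_image("side")
g=lambda x,y,x0,y0,k=5:((x+.5)/k-.5+x0,(y+.5)/k-.5+y0)
def tri(u,v):
    (o1,d1),(o2,d2)=ray(p,u),ray(s,v)
    A=np.c_[d1,-d2];t=np.linalg.lstsq(A,o2-o1,rcond=None)[0]
    X,Y=o1+t[0]*d1,o2+t[1]*d2;return ((X+Y)/2).round(4),round(np.linalg.norm(X-Y),4)
C=lambda x,y:g(x,y,85,105,4.4)
S=lambda x,y:g(x,y,115,185)
P={}
for n,a,b in [("bore",(178,447),(358,293)),("+up",(102,474),(311,341)),("+lo",(108,520),(346,371)),("-up",(251,463),(433,256)),("-lo",(257,507),(470,284)),("topL",(90,40),(40,100)),("topR",(197,30),(128,55))]:
    print(n,*tri(C(*a),S(*b)))
T=lambda x,y:g(x,y,320,165); U=lambda x,y:g(x,y,280,150,6)
for n,a,b in [("seam",(269,299),(331,172)),("rol",(149,200),(208,182)),("cam",(333,167),(278,116)),("rollerbore",None,(32,297))]:
    print(n,*tri(T(*a) if a else g(376,312,210,145),U(*b)))
print("shaft",tri(g(358,75,210,145),(255,189)),"crank",tri(g(103,504,210,145),(278,232)))
```

```text
bore [0.5618 0.303  0.0692] 0.001
+up [0.5468 0.3409 0.0719] 0.0015
+lo [0.5236 0.3386 0.0661] 0.0009
-up [0.5535 0.263  0.0728] 0.0003
-lo [0.5306 0.2601 0.0665] 0.0017
topL [0.7695 0.3477 0.1093] 0.0024
topR [0.7753 0.2922 0.1085] 0.0021
seam [ 0.5301 -0.2768  0.015 ] 0.0027
rol [ 0.576  -0.2226  0.014 ] 0.0012
cam [ 0.5929 -0.3114  0.0135] 0.0008
rollerbore [ 0.5689 -0.0668  0.0158] 0.0011
shaft (array([ 0.6893, -0.0584,  0.0064]), np.float64(0.0008)) crank (array([0.4771, 0.065 , 0.0122]), np.float64(0.0023))
```

```bash
cat > go.py <<'E'
# go.py x y z [az_y deg]: shift in tool axes (cm) then turn (rad)
import sys; from h import *
t=np.array([float(v) for v in sys.argv[1:4]]); s=env.observe(); R=np.array(s["tool_rot"])
d=R.T@(t-np.array(s["position"]))*100
az=np.degrees(np.arctan2(R[1,1],R[0,1])); print("t",round(s["time_s"],2),"pos",np.round(s["position"],4),"az",az.round(1),"q6",np.round(s["q"][5]),"F",np.round(s["ft_force"],1),"w",round(s["grip_width"],4))
print("shift",d.round(2),"norm",np.linalg.norm(d).round(1))
if len(sys.argv)>4:
    e=(float(sys.argv[4])-az+180)%360-180; print("turn rad (tool z)",np.radians(-e).round(3))
E
python3 -m crank '[8.5,3.05,-1.56,1.06,0, 8.5,3.05,-1.56,1.06,0, 8.5,3.05,-1.56,1.06,0, 8.5,3.05,-1.56,1.06,0, 8.5,3.05,-1.56,1.06,0, 8.5,3.05,-1.56,1.06,0, 8.5,3.05,-1.56,1.06,0, 8.5,3.05,-1.56,1.06,0]'
python3 -m crank '[8.5,3.05,-1.56,1.06,0, 8.5,3.05,-1.56,1.06,0, 8.5,3.05,-1.56,1.06,0, 8.5,3.05,-1.56,1.06,0, 8.5,3.05,-1.56,1.06,0, 8.5,3.05,-1.56,1.06,0, 6,3.05,-1.56,1.06,0, 6,3.05,-1.56,1.06,0]'
python3 go.py .5688 -.0667 .0065
python3 - <<'E'
from h import *
s=optics.get_image("side");u=proj(s,[.569,-.067,.06]).astype(int);print(u)
save(s,"grip1.png",(u[0]-50,u[1]-50,u[0]+50,u[1]+40),6)
E
```

```text
time_s: 2.02
position: [0.4012, -0.2815, 0.1462]
tool_rot: [[0.907, 0.421, 0.0], [0.421, -0.907, -0.0], [0.0, 0.001, -1.0]]
ft_force: [1.0, -0.6, 0.2]
grip_width: 0.0849
gripper_force: 0.0
time_s: 2.68
position: [0.5701, -0.0653, 0.0612]
tool_rot: [[0.907, 0.421, 0.0], [0.421, -0.907, -0.0], [0.0, 0.0, -1.0]]
ft_force: [0.5, -0.9, 0.8]
grip_width: 0.0633
gripper_force: 0.0
t 2.68 pos [ 0.5701 -0.0653  0.0612] az -65.1 q6 47.0 F [ 0.5 -0.9  0.8] w 0.0633
shift [-0.17  0.07  5.47] norm 5.5
[284 186]
```

View pics/grip1.png

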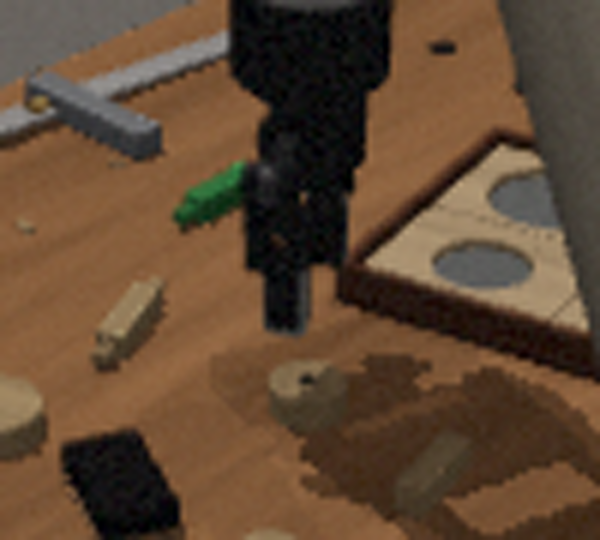

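The gripper (finger tip at crop (285,330)) hangs right over the roller (307,395), centred. Descending and gripping.

```bash
python3 -m crank '[6,-0.17,0.07,2,0, 6,0,0,2,0, 6,0,0,1.4,0, 6,0,0,0,0, 3,0,0,0,0, 3,0,0,0,0, 3,0,0,0,0, 3,0,0,0,0]' 35
python3 -m crank '[3,0,0,0,0, 3,0,0,-1.5,0, 3,0,0,-2,0, 3,0,0,-2,0, 3,0,0,0,0, 3,0,0,0,0, 3,0,0,0,0, 3,0,0,0,0]'
python3 go.py .5777 -.2231 .06
```

```text
time_s: 3.4
position: [0.5684, -0.0685, 0.0088]
tool_rot: [[0.907, 0.421, 0.002], [0.421, -0.907, -0.001], [0.002, 0.001, -1.0]]
ft_force: [-0.7, 0.3, 3.7]
grip_width: 0.038
gripper_force: 35.4
time_s: 4.07
position: [0.5673, -0.068, 0.0618]
tool_rot: [[0.907, 0.421, -0.002], [0.421, -0.907, 0.001], [-0.001, -0.001, -1.0]]
ft_force: [0.8, -0.1, -0.4]
grip_width: 0.0382
gripper_force: 35.2
t 4.07 pos [ 0.5673 -0.068   0.0618] az -65.1 q6 46.0 F [ 0.8 -0.1 -0.4] w 0.0382
shift [-5.59 14.5   0.16] norm 15.5
```

```bash
python3 -m crank '[3,-1.4,3.62,0,0, 3,-1.4,3.62,0,0, 3,-1.4,3.62,0,0, 3,-1.39,3.64,0,0, 3,0,0,0,0, 3,0,0,2,0, 3,0,0,1.5,0, 3,0,0,0,0]'
python3 go.py .5777 -.2231 .0185
```

```text
time_s: 4.73
position: [0.5764, -0.2225, 0.0239]
tool_rot: [[0.907, 0.421, -0.006], [0.421, -0.907, 0.004], [-0.004, -0.006, -1.0]]
ft_force: [-0.2, 0.3, -0.5]
grip_width: 0.0379
gripper_force: 35.3
t 4.73 pos [ 0.5764 -0.2225  0.0239] az -65.1 q6 33.0 F [-0.2  0.3 -0.5] w 0.0379
shift [0.09 0.11 0.54] norm 0.6
```

```bash
python3 -m crank '[3,0.1,0.1,0.2,0, 3,0,0,0.15,0, 3,0,0,0.1,0, 3,0,0,0.1,0, 3,0,0,0,0, 3,0,0,0,0, 3,0,0,0,0, 3,0,0,0,0]'
python3 go.py .5777 -.2231 .0155
```

```text
time_s: 5.4
position: [0.5796, -0.2238, 0.0224]
tool_rot: [[0.907, 0.421, 0.0], [0.421, -0.907, -0.0], [0.0, 0.0, -1.0]]
ft_force: [-0.4, 0.1, -0.5]
grip_width: 0.0378
gripper_force: 35.3
t 5.4 pos [ 0.5796 -0.2238  0.0224] az -65.1 q6 33.0 F [-0.4  0.1 -0.5] w 0.0378
shift [-0.15 -0.14  0.69] norm 0.7
```

```bash
python3 -m crank '[3,-0.15,-0.14,0.2,0, 3,0,0,0.15,0, 3,0,0,0.1,0, 3,0,0,0,0, 3,0,0,0,0, 3,0,0,0,0, 3,0,0,0,0, 3,0,0,0,0]'
python3 go.py .5777 -.2231 .0155
```

```text
time_s: 6.07
position: [0.5783, -0.2235, 0.0207]
tool_rot: [[0.907, 0.421, 0.003], [0.421, -0.907, -0.002], [0.002, 0.003, -1.0]]
ft_force: [-4.8, 2.3, 21.2]
grip_width: 0.0382
gripper_force: 37.2
t 6.07 pos [ 0.5783 -0.2235  0.0207] az -65.1 q6 33.0 F [-4.8  2.3 21.2] w 0.0382
shift [-0.04 -0.06  0.52] norm 0.5
```

```bash
python3 -m crank '[5.6,0,0,-0.2,0, 5.6,0,0,0,0, 5.6,0,0,0,0, 5.6,0,0,0,0, 5.6,0,0,-2,0, 5.6,0,0,-3,0, 5.6,0,0,-3,0, 5.6,0,0,0,0]'
python3 go.py .4766 .0642 .08 48.5
python3 - <<'E'
from h import *
p=optics.get_image("top");save(p,"tray2.png",(320,165,430,285),5)
s=optics.get_image("side");save(s,"sidetray2.png",(270,130,370,215),6)
E
```

```text
time_s: 6.73
position: [0.5797, -0.2243, 0.1051]
tool_rot: [[0.907, 0.421, 0.008], [0.421, -0.907, -0.005], [0.005, 0.008, -1.0]]
ft_force: [-0.7, 0.2, 0.2]
grip_width: 0.0558
gripper_force: 0.0
t 6.73 pos [ 0.5797 -0.2243  0.1051] az -65.1 q6 33.0 F [-0.7  0.2  0.2] w 0.0558
shift [  2.79 -30.53   2.29] norm 30.7
turn rad (tool z) -1.982
```

View pics/sidetray2.png

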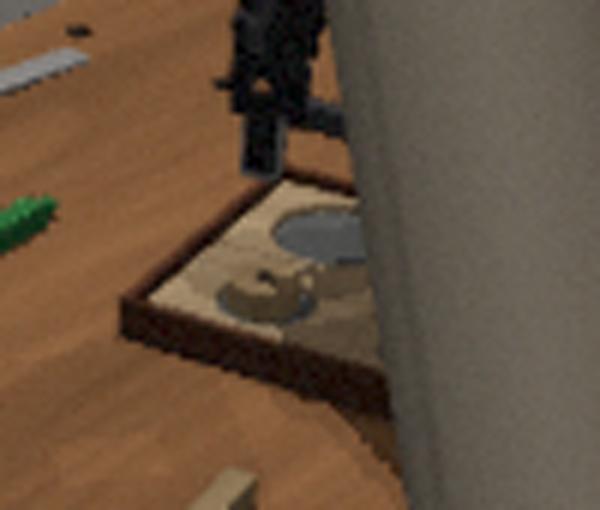

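Roller seated in its pocket (crop (265,295)). Now the crank.

```bash
python3 -m crank '[5.6,0.31,-3.39,0,0, 5.6,0.31,-3.39,0,0, 5.6,0.31,-3.39,0,0, 5.6,0.31,-3.39,0,0, 5.6,0.31,-3.39,0,0, 5.6,0.31,-3.39,0,0, 5.6,0.31,-3.39,0,0, 5.6,0.31,-3.39,0,0]'
python3 -m crank '[5.6,0.31,-3.39,0.3,0, 5.6,0,0,0.3,0.125, 5.6,0,0,0.3,0.125, 5.6,0,0,0.3,0.125, 5.6,0,0,0.3,0.125, 5.6,0,0,0.3,0.125, 5.6,0,0,0.3,0.125, 5.6,0,0,0,0.125]'
python3 -m crank '[5.6,0,0,0,0.125, 5.6,0,0,0,0.125, 5.6,0,0,0,0.034, 5.6,0,0,0,0, 5.6,0,0,0,0, 5.6,0,0,0,0, 5.6,0,0,0,0, 5.6,0,0,0,0]'
python3 go.py .4766 .0642 .0075 -131.5
```

```text
time_s: 7.5
position: [0.4843, 0.0348, 0.0983]
tool_rot: [[0.907, 0.421, -0.003], [0.421, -0.907, 0.001], [-0.002, -0.002, -1.0]]
ft_force: [0.4, 1.2, -0.5]
grip_width: 0.0558
gripper_force: 0.0
time_s: 8.17
position: [0.4733, 0.0654, 0.0768]
tool_rot: [[0.902, -0.432, -0.004], [-0.432, -0.902, 0.0], [-0.004, 0.001, -1.0]]
ft_force: [-0.5, -0.2, -0.1]
grip_width: 0.056
gripper_force: 0.0
time_s: 8.83
position: [0.4743, 0.0653, 0.0785]
tool_rot: [[0.749, -0.662, -0.0], [-0.662, -0.749, 0.0], [-0.0, 0.0, -1.0]]
ft_force: [-0.3, 0.3, 0.2]
grip_width: 0.0561
gripper_force: 0.0
t 8.83 pos [0.4743 0.0653 0.0785] az -131.5 q6 125.0 F [-0.3  0.3  0.2] w 0.0561
shift [ 0.25 -0.07  7.1 ] norm 7.1
turn rad (tool z) 0.001
```

```bash
python3 -m crank '[5.6,0.25,-0.07,2.5,0, 5.6,0,0,2.5,0, 5.6,0,0,2,0, 5.6,0,0,0,0, 2,0,0,0,0, 2,0,0,0,0, 2,0,0,0,0, 2,0,0,0,0]' 35
python3 -m crank '[2,0,0,0,0, 2,0,0,-1.5,0, 2,0,0,-3,0, 2,0,0,-2,0, 2,0,0,0,-0.125, 2,0,0,0,-0.125, 2,0,0,0,-0.125, 2,0,0,0,-0.125]'
python3 -m crank '[2,0,0,0,-0.125, 2,0,0,0,-0.125, 2,0,0,0,-0.125, 2,0,0,0,-0.029, 2,0,0,0,0, 2,0,0,0,0, 2,0,0,0,0, 2,0,0,0,0]'
python3 go.py .4655 -.2435 .06 -79.7
```

```text
time_s: 9.5
position: [0.4775, 0.0642, 0.01]
tool_rot: [[0.749, -0.662, 0.003], [-0.662, -0.749, -0.0], [0.002, -0.002, -1.0]]
ft_force: [-0.5, 0.9, 5.6]
grip_width: 0.0288
gripper_force: 35.1
time_s: 10.17
position: [0.4768, 0.0642, 0.0745]
tool_rot: [[0.976, -0.216, 0.001], [-0.216, -0.976, -0.0], [0.001, -0.0, -1.0]]
ft_force: [-0.1, 0.3, -0.1]
grip_width: 0.0286
gripper_force: 34.7
time_s: 10.83
position: [0.4768, 0.0642, 0.0739]
tool_rot: [[0.984, 0.178, 0.0], [0.178, -0.984, -0.0], [0.0, 0.0, -1.0]]
ft_force: [-0.3, -1.1, -0.2]
grip_width: 0.029
gripper_force: 34.7
t 10.83 pos [0.4768 0.0642 0.0739] az -79.7 q6 73.0 F [-0.3 -1.1 -0.2] w 0.029
shift [-6.59 30.08  1.39] norm 30.8
turn rad (tool z) -0.001
```

```bash
python3 -m crank '[2,-0.73,3.34,0,0, 2,-0.73,3.34,0,0, 2,-0.73,3.34,0,0, 2,-0.73,3.34,0,0, 2,-0.73,3.34,0,0, 2,-0.73,3.34,0,0, 2,-0.73,3.34,0,0, 2,-0.73,3.34,0,0]'
python3 -m crank '[2,-0.73,3.34,0,0, 2,0,0,1.5,0, 2,0,0,1.5,0, 2,0,0,1.5,0, 2,0,0,0.3,0, 2,0,0,0,0, 2,0,0,0,0, 2,0,0,0,0]'
python3 go.py .4655 -.2435 .0215 -79.7
```

```text
time_s: 11.5
position: [0.4667, -0.2109, 0.0738]
tool_rot: [[0.984, 0.178, 0.0], [0.178, -0.984, 0.0], [0.0, -0.0, -1.0]]
ft_force: [1.3, -0.8, 0.5]
grip_width: 0.0286
gripper_force: 34.7
time_s: 12.17
position: [0.4663, -0.2435, 0.0266]
tool_rot: [[0.984, 0.179, 0.001], [0.179, -0.984, -0.001], [0.001, 0.001, -1.0]]
ft_force: [0.1, 0.6, 0.3]
grip_width: 0.0285
gripper_force: 34.7
t 12.17 pos [ 0.4663 -0.2435  0.0266] az -79.7 q6 39.0 F [0.1 0.6 0.3] w 0.0285
shift [-0.08 -0.01  0.51] norm 0.5
turn rad (tool z) 0.0
```

```bash
python3 -m crank '[2,-0.05,0,0.15,0, 2,0,0,0.15,0, 2,0,0,0.1,0, 2,0,0,0.1,0, 2,0,0,0,0, 2,0,0,0,0, 2,0,0,0,0, 2,0,0,0,0]'
python3 go.py .4655 -.2435 .0215 -79.7
```

```text
time_s: 12.83
position: [0.4655, -0.2434, 0.022]
tool_rot: [[0.984, 0.179, 0.001], [0.179, -0.984, -0.001], [0.001, 0.001, -1.0]]
ft_force: [-3.0, 2.3, 13.0]
grip_width: 0.0285
gripper_force: 36.1
t 12.83 pos [ 0.4655 -0.2434  0.022 ] az -79.7 q6 39.0 F [-3.   2.3 13. ] w 0.0285
shift [-0.    0.01  0.05] norm 0.0
turn rad (tool z) 0.0
```

```bash
python3 -m crank '[4.6,0,0,-0.15,0, 4.6,0,0,0,0, 4.6,0,0,0,0, 4.6,0,0,0,0, 4.6,0,0,-2,0, 4.6,0,0,-3,0, 4.6,0,0,-2,0.125, 4.6,0,0,0,0.125]'
python3 -m crank '[4.6,0,0,0,0.125, 4.6,0,0,0,0.125, 4.6,0,0,0,0.125, 4.6,0,0,0,0.125, 4.6,0,0,0,0.125, 4.6,0,0,0,0.125, 4.6,0,0,0,0.125, 4.6,0,0,0,0.125]'
python3 -m crank '[4.6,0,0,0,0.125, 4.6,0,0,0,0.018, 4.6,0,0,0,0, 4.6,0,0,0,0, 4.6,0,0,0,0, 4.6,0,0,0,0, 4.6,0,0,0,0, 4.6,0,0,0,0]'
python3 go.py .6885 -.0582 .06 -159.5
python3 - <<'E'
from h import *
p=optics.get_image("top");save(p,"t3.png",(320,165,430,285),5)
for q in("shaft","crank","roller","odd_disc","offcut"):
    for r in spotter.look_for(p,q)[:3]:
        uv=np.array(r["at"])*[512,384];print(q,round(r["score"],2),uv.round(),at_z(p,uv,.016).round(3))
E
```

```text
time_s: 13.5
position: [0.4668, -0.2445, 0.0958]
tool_rot: [[0.997, -0.076, 0.005], [-0.076, -0.997, -0.004], [0.005, 0.004, -1.0]]
ft_force: [0.7, 0.0, 0.0]
grip_width: 0.046
gripper_force: 0.0
time_s: 14.17
position: [0.4653, -0.2433, 0.092]
tool_rot: [[0.474, -0.88, -0.0], [-0.88, -0.474, 0.0], [-0.0, 0.0, -1.0]]
ft_force: [-0.4, -0.3, -0.5]
grip_width: 0.046
gripper_force: 0.0
time_s: 14.83
position: [0.4654, -0.2434, 0.0922]
tool_rot: [[0.351, -0.937, -0.0], [-0.937, -0.351, -0.0], [0.0, 0.0, -1.0]]
ft_force: [0.7, -0.5, 0.4]
grip_width: 0.0459
gripper_force: 0.0
t 14.83 pos [ 0.4654 -0.2434  0.0922] az -159.5 q6 119.0 F [ 0.7 -0.5  0.4] w 0.0459
shift [ -9.52 -27.39   3.22] norm 29.2
turn rad (tool z) 0.0
shaft 0.74 [339. 135.] [ 0.75  -0.202  0.016]
shaft 0.62 [195. 128.] [0.768 0.16  0.016]
crank 0.44 [357. 242.] [ 0.486 -0.237  0.016]
offcut 0.49 [281. 245.] [ 0.477 -0.057  0.016]
```

```bash
python3 -m crank '[4.6,-1.19,-3.42,0,0, 4.6,-1.19,-3.42,0,0, 4.6,-1.19,-3.42,0,0, 4.6,-1.19,-3.42,0,0, 4.6,-1.19,-3.42,0,0, 4.6,-1.19,-3.42,0,0, 4.6,-1.19,-3.42,0,0, 4.6,-1.19,-3.42,0,0]'
python3 -m crank '[4.6,0,0,2.5,0, 4.6,0,0,2,0, 4.6,0,0,0,0, 4.6,0,0,0,0, 4.6,0,0,0,0, 4.6,0,0,0,0, 4.6,0,0,0,0, 4.6,0,0,0,0]'
python3 go.py .6885 -.0582 .0075 -159.5
```

```text
time_s: 15.8
position: [0.6894, -0.0569, 0.0922]
tool_rot: [[0.35, -0.937, -0.0], [-0.937, -0.35, -0.0], [-0.0, 0.0, -1.0]]
ft_force: [0.7, -0.9, 0.0]
grip_width: 0.0461
gripper_force: 0.0
time_s: 16.47
position: [0.6886, -0.0588, 0.0483]
tool_rot: [[0.35, -0.937, 0.002], [-0.937, -0.35, -0.0], [0.001, -0.001, -1.0]]
ft_force: [0.2, 0.7, 0.2]
grip_width: 0.0461
gripper_force: 0.0
t 16.47 pos [ 0.6886 -0.0588  0.0483] az -159.5 q6 145.0 F [0.2 0.7 0.2] w 0.0461
shift [-0.06 -0.    4.08] norm 4.1
turn rad (tool z) -0.001
```

```bash
python3 -m crank '[4.6,-0.06,0,2,0, 4.6,0,0,2,0, 4.6,0,0,0.1,0, 4.6,0,0,0,0, 1,0,0,0,0, 1,0,0,0,0, 1,0,0,0,0, 1,0,0,0,0]' 35
python3 -m crank '[1,0,0,0,0, 1,0,0,-1.5,0, 1,0,0,-3,0, 1,0,0,-2,0, 1,0,0,0,0, 1,0,0,0,0, 1,0,0,0,0, 1,0,0,0,0]'
python3 go.py .4817 -.3321 .07 -79.7
```

```text
time_s: 17.13
position: [0.6889, -0.0581, 0.0078]
tool_rot: [[0.35, -0.937, 0.003], [-0.937, -0.35, -0.001], [0.002, -0.002, -1.0]]
ft_force: [-0.2, -0.5, 5.6]
grip_width: 0.0147
gripper_force: 36.3
time_s: 17.8
position: [0.6875, -0.0577, 0.0698]
tool_rot: [[0.35, -0.937, -0.002], [-0.937, -0.35, 0.001], [-0.001, 0.002, -1.0]]
ft_force: [0.4, 0.2, -0.6]
grip_width: 0.0148
gripper_force: 35.6
t 17.8 pos [ 0.6875 -0.0577  0.0698] az -159.5 q6 145.0 F [ 0.4  0.2 -0.6] w 0.0148
shift [1.850e+01 2.888e+01 1.000e-02] norm 34.3
turn rad (tool z) -1.393
```

```bash
python3 -m crank '[1,1.85,2.89,0,0, 1,1.85,2.89,0,0, 1,1.85,2.89,0,0, 1,1.85,2.89,0,0, 1,1.85,2.89,0,0, 1,1.85,2.89,0,0, 1,1.85,2.89,0,0, 1,1.85,2.89,0,0]'
python3 -m crank '[1,1.85,2.89,0,0, 1,1.85,2.89,0,0, 1,0,0,0,-0.125, 1,0,0,0,-0.125, 1,0,0,0,-0.125, 1,0,0,0,-0.125, 1,0,0,0,-0.125, 1,0,0,0,-0.125]'
python3 -m crank '[1,0,0,0,-0.125, 1,0,0,0,-0.125, 1,0,0,0,-0.125, 1,0,0,0,-0.125, 1,0,0,0,-0.125, 1,0,0,0,-0.018, 1,0,0,0,0, 1,0,0,0,0]'
python3 go.py .4817 -.3321 .023 -79.7
```

```text
time_s: 18.47
position: [0.5218, -0.2783, 0.0703]
tool_rot: [[0.35, -0.937, -0.001], [-0.937, -0.35, 0.001], [-0.002, 0.001, -1.0]]
ft_force: [1.2, 0.4, 0.0]
grip_width: 0.0148
gripper_force: 35.6
time_s: 19.13
position: [0.4818, -0.332, 0.0702]
tool_rot: [[0.897, -0.441, -0.001], [-0.441, -0.897, 0.001], [-0.002, -0.001, -1.0]]
ft_force: [-0.3, -0.4, -0.1]
grip_width: 0.0148
gripper_force: 35.6
time_s: 19.8
position: [0.482, -0.3322, 0.0707]
tool_rot: [[0.984, 0.176, -0.001], [0.176, -0.984, 0.001], [-0.001, -0.001, -1.0]]
ft_force: [0.7, -0.5, 0.2]
grip_width: 0.0148
gripper_force: 35.6
t 19.8 pos [ 0.482  -0.3322  0.0707] az -79.9 q6 34.0 F [ 0.7 -0.5  0.2] w 0.0148
shift [-0.03 -0.01  4.77] norm 4.8
turn rad (tool z) -0.003
```

```bash
python3 -m crank '[1,0,0,2,0, 1,0,0,2,0, 1,0,0,0.7,0, 1,0,0,0,0, 1,0,0,0.15,0, 1,0,0,0.15,0, 1,0,0,0.1,0, 1,0,0,0,0]'
python3 -m crank '[1,0,0,0,0, 1,0,0,0,0, 1,0,0,0,0, 1,0,0,0,0, 1,0,0,0,0, 1,0,0,0,0, 1,0,0,0,0, 1,0,0,0,0]'
```

```text
time_s: 20.47
position: [0.4824, -0.3325, 0.0207]
tool_rot: [[0.984, 0.179, 0.001], [0.179, -0.984, -0.001], [0.001, 0.001, -1.0]]
ft_force: [0.0, -0.4, -0.5]
grip_width: 0.0149
gripper_force: 35.6
time_s: 21.13
position: [0.4822, -0.3323, 0.0202]
tool_rot: [[0.984, 0.179, 0.0], [0.179, -0.984, -0.0], [0.0, 0.0, -1.0]]
ft_force: [-0.1, -0.8, 0.5]
grip_width: 0.0147
gripper_force: 35.6
```

```bash
python3 -m crank '[1,0,0,0.15,0, 1,0,0,0,0, 1,0,0,0,0, 1,0,0,0,0, 1,0,0,0,0, 4,0,0,0,0, 4,0,0,0,0, 4,0,0,0,0]'
python3 -m crank '[4,0,0,0,0, 4,0,0,-1.5,0, 4,0,0,-3,0, 4,0,0,-3,0, 0,0,0,-3,0, 0,0,0,0,0, 0,0,0,0,0, 0,0,0,0,0]'
python3 go.py .48 .2953 .13 5.3
python3 - <<'E'
from h import *
p=optics.get_image("top");save(p,"t4.png",(320,165,430,285),5)
E
```

```text
time_s: 21.8
position: [0.4821, -0.3323, 0.0185]
tool_rot: [[0.984, 0.179, -0.0], [0.179, -0.984, 0.0], [-0.0, -0.0, -1.0]]
ft_force: [-0.3, -0.2, 0.1]
grip_width: 0.04
gripper_force: 0.0
time_s: 22.47
position: [0.4818, -0.332, 0.1229]
tool_rot: [[0.984, 0.179, -0.001], [0.179, -0.984, 0.001], [-0.001, -0.001, -1.0]]
ft_force: [-0.3, -0.2, -0.8]
grip_width: -0.0001
gripper_force: 0.0
t 22.47 pos [ 0.4818 -0.332   0.1229] az -79.7 q6 34.0 F [-0.3 -0.2 -0.8] w -0.0001
shift [ 11.04 -61.75  -0.65] norm 62.7
turn rad (tool z) -1.483
```

View pics/t4.png

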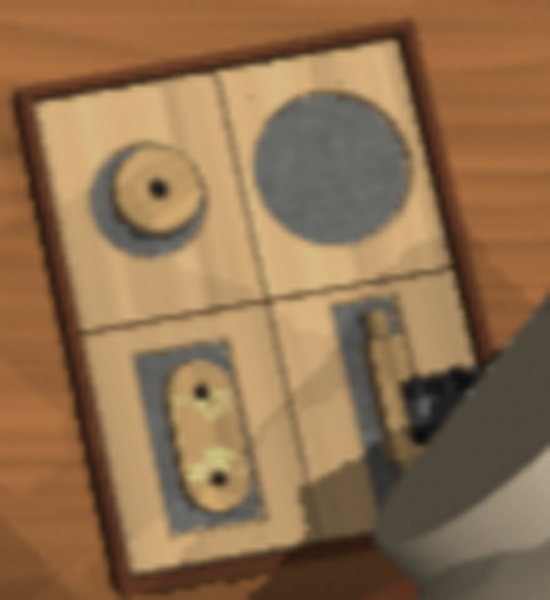

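Crank, shaft and roller lie in their pockets (roller bore (157,188), crank (210,437); offsets match the parallax). Now to the chute foot, fingers closed, to push the cam up-chute.

```bash
python3 -m crank '[0,0.65,-3.63,0,0, 0,0.65,-3.63,0,0, 0,0.65,-3.63,0,0, 0,0.65,-3.63,0,0, 0,0.65,-3.63,0,0, 0,0.65,-3.63,0,0, 0,0.65,-3.63,0,0, 0,0.65,-3.63,0,0]'
python3 -m crank '[0,0.65,-3.63,0,0, 0,0.65,-3.63,0,0, 0,0.65,-3.63,0,0, 0,0.65,-3.63,0,0, 0,0.65,-3.63,0,0, 0,0.65,-3.63,0,0, 0,0.65,-3.63,0,0, 0,0.65,-3.63,0,0]'
python3 -m crank '[0,0,0,0,-0.125, 0,0,0,0,-0.125, 0,0,0,0,-0.125, 0,0,0,0,-0.125, 0,0,0,0,-0.125, 0,0,0,0,-0.125, 0,0,0,0,-0.125, 0,0,0,0,-0.125]'
python3 -m crank '[0,0,0,0,-0.125, 0,0,0,0,-0.125, 0,0,0,0,-0.125, 0,0,0,0,-0.108, 0,0,0,0,0, 0,0,0,0,0, 0,0,0,0,0, 0,0,0,0,0]'
python3 go.py .490 .2965 .048 5.3
```

```text
time_s: 23.18
position: [0.4805, -0.0355, 0.1226]
tool_rot: [[0.984, 0.178, -0.002], [0.178, -0.984, 0.001], [-0.002, -0.001, -1.0]]
ft_force: [1.4, -0.0, -0.1]
grip_width: 0.0001
gripper_force: 0.0
time_s: 23.85
position: [0.4797, 0.2594, 0.1224]
tool_rot: [[0.984, 0.179, -0.003], [0.179, -0.984, -0.001], [-0.003, 0.0, -1.0]]
ft_force: [0.1, -0.8, 0.4]
grip_width: 0.0002
gripper_force: 0.0
time_s: 24.52
position: [0.4801, 0.2575, 0.1223]
tool_rot: [[0.375, 0.927, -0.003], [0.927, -0.375, -0.001], [-0.002, -0.002, -1.0]]
ft_force: [-0.6, -0.7, -0.4]
grip_width: 0.0004
gripper_force: 0.0
time_s: 25.18
position: [0.4805, 0.2577, 0.1234]
tool_rot: [[-0.09, 0.996, -0.001], [0.996, 0.09, -0.0], [-0.0, -0.001, -1.0]]
ft_force: [-0.2, 0.7, -0.5]
grip_width: 0.0001
gripper_force: 0.0
t 25.18 pos [0.4805 0.2577 0.1234] az 5.1 q6 11.0 F [-0.2  0.7 -0.5] w 0.0001
shift [3.79 1.3  7.53] norm 8.5
turn rad (tool z) -0.003
```

```bash
python3 -m crank '[0,1.9,0.5,0,0, 0,1.9,0.5,0,0, 0,0,0,2,0, 0,0,0,2,0, 0,0,0,1.5,0, 0,0,0,1,0, 0,0,0,0.8,0, 0,0,0,0,0]'
python3 -m crank '[0,0,0,0.2,0, 0,0,0.3,0,0, 0,0,0.3,0,0, 0,0,0.3,0,0, 0,0,0,0,0, 0,0,0,0,0, 0,0,0,0,0, 0,0,0,0,0]'
python3 - <<'E'
from h import *
p=optics.get_image("top");a=np.array(p["color"])[105:240,85:165,::-1]
s=optics.get_image("side");b=np.array(s["color"])[165:290,110:235,::-1]
a=cv2.resize(a,(350,590));b=cv2.resize(b,(440,440));c=np.zeros((590,790,3),np.uint8);c[:,:350]=a;c[:440,350:]=b;cv2.imwrite("pics/push.png",c)
E
```

```text
time_s: 25.85
position: [0.4866, 0.2962, 0.0495]
tool_rot: [[-0.091, 0.996, -0.002], [0.996, 0.091, -0.001], [-0.001, -0.002, -1.0]]
ft_force: [-0.4, -0.0, -0.2]
grip_width: 0.0003
gripper_force: 0.0
time_s: 26.52
position: [0.496, 0.2973, 0.0488]
tool_rot: [[-0.092, 0.996, 0.0], [0.996, 0.092, 0.0], [0.0, 0.0, -1.0]]
ft_force: [-0.2, 0.8, -0.7]
grip_width: -0.0002
gripper_force: 0.0
```

View pics/push.png

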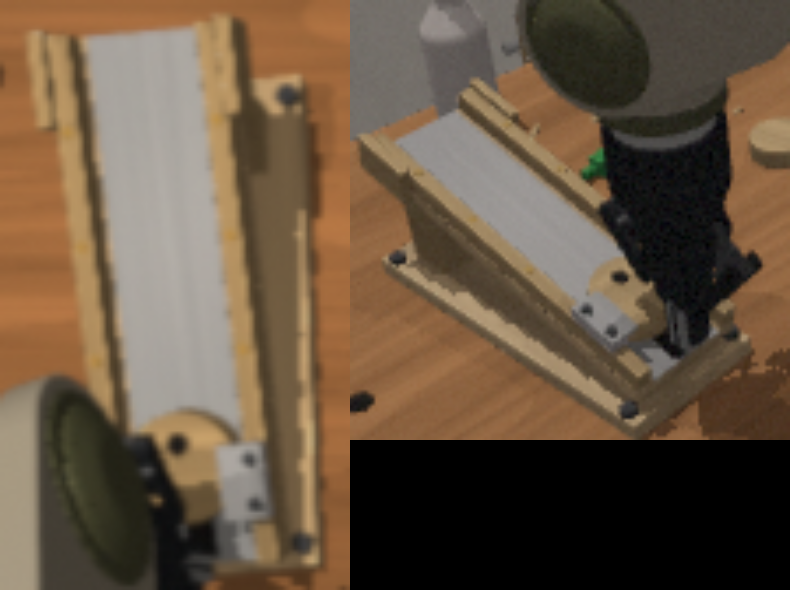

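Finger tips (side part, (685,340)) are inside the open foot below the cam, centred between the horns; tips are slim. Pushing up along the slope.

```bash
python3 -m crank '[0,0,0.3,-0.08,0, 0,0,0.3,-0.08,0, 0,0,0.3,-0.08,0, 0,0,0.3,-0.08,0, 0,0,0.3,-0.08,0, 0,0,0.3,-0.08,0, 0,0,0.3,-0.08,0, 0,0,0.3,-0.08,0]'
python3 -m crank '[0,0,0.3,-0.08,0, 0,0,0.3,-0.08,0, 0,0,0.3,-0.08,0, 0,0,0.3,-0.08,0, 0,0,0,0,0, 0,0,0,0,0, 0,0,0,0,0, 0,0,0,0,0]'
```

```text
time_s: 27.28
position: [0.5202, 0.2995, 0.0552]
tool_rot: [[-0.092, 0.996, -0.0], [0.996, 0.092, -0.0], [-0.0, -0.0, -1.0]]
ft_force: [0.2, -0.3, 1.4]
grip_width: 0.0003
gripper_force: 0.3
time_s: 27.95
position: [0.5318, 0.3006, 0.0583]
tool_rot: [[-0.092, 0.996, -0.0], [0.996, 0.092, -0.0], [0.0, -0.0, -1.0]]
ft_force: [0.3, 0.1, 1.0]
grip_width: 0.0001
gripper_force: 0.0
```

```bash
cat > cam.py <<'E'
from h import *
for n in("top","side"):
    p=optics.get_image(n)
    for r in spotter.look_for(p,"cam")[:2]:
        uv=np.array(r["at"])*[512,384];print(n,round(r["score"],2),uv.round(1),at_z(p,uv,.07).round(3))
    # dark bore pixels inside pale wood along the chute axis
    g=np.array(p["color"]).astype(int).sum(2);best=[]
    for d in np.arange(-.01,.09,.002):
        u=proj(p,[.5618+d*.962,.303+d*.09,.0692+d*.259]);c=np.round(u).astype(int);best.append((int(g[c[1]-1:c[1]+2,c[0]-1:c[0]+2].min()),round(d*1000)))
    print(best)
E
python3 cam.py
```

```text
top 0.91 [129.  200.5] [0.575 0.295 0.07 ]
[(79, -10), (135, -8), (187, -6), (88, -4), (68, -2), (68, 0), (68, 2), (68, 4), (71, 6), (88, 8), (115, 10), (159, 12), (183, 14), (180, 16), (180, 18), (126, 20), (69, 22), (67, 24), (67, 26), (67, 28), (95, 30), (95, 32), (216, 34), (378, 36), (411, 38), (410, 40), (410, 42), (410, 44), (410, 46), (445, 48), (486, 50), (492, 52), (492, 54), (495, 56), (497, 58), (497, 60), (497, 62), (497, 64), (497, 66), (497, 68), (499, 70), (499, 72), (499, 74), (501, 76), (501, 78), (502, 80), (502, 82), (505, 84), (505, 86), (507, 88)]
side 0.56 [174.1 241.3] [0.588 0.319 0.07 ]
[(109, -10), (146, -8), (146, -6), (138, -4), (138, -2), (193, 0), (193, 2), (193, 4), (185, 6), (185, 8), (185, 10), (193, 12), (182, 14), (85, 16), (85, 18), (65, 20), (65, 22), (65, 24), (65, 26), (71, 28), (71, 30), (79, 32), (208, 34), (208, 36), (385, 38), (385, 40), (394, 42), (394, 44), (438, 46), (438, 48), (448, 50), (448, 52), (444, 54), (444, 56), (444, 58), (444, 60), (444, 62), (444, 64), (444, 66), (446, 68), (446, 70), (440, 72), (440, 74), (447, 76), (447, 78), (448, 80), (444, 82), (444, 84), (444, 86), (444, 88)]
```

The bore has moved 26 mm up-chute. Another 30 mm.

```bash
python3 -m crank '[0,0,0.35,-0.09,0, 0,0,0.35,-0.09,0, 0,0,0.35,-0.09,0, 0,0,0.35,-0.09,0, 0,0,0.35,-0.1,0, 0,0,0.35,-0.1,0, 0,0,0.35,-0.1,0, 0,0,0.35,-0.1,0]'
python3 -m crank '[0,0,0.2,-0.05,0, 0,0,0,0,0, 0,0,-0.5,0,0, 0,0,-1.5,0,0, 0,0,0,-3,0, 0,0,0,-3,0, 0,0,0,-3,0, 0,0,0,0,0]'
python3 -m crank '[7.2,-3,0,0,0, 7.2,-3,0,0,0, 7.2,-3,0,0,0, 7.2,-3,0,0,0, 7.2,0,0,0,0, 7.2,0,0,0,0, 7.2,0,0,0,0, 7.2,0,0,0,0]'
python3 cam.py
python3 - <<'E'
from h import *
p=optics.get_image("top");a=np.array(p["color"])[105:240,85:165,::-1]
s=optics.get_image("side");b=np.array(s["color"])[165:290,110:235,::-1]
a=cv2.resize(a,(350,590),interpolation=2);b=cv2.resize(b,(440,440),interpolation=2);c=np.zeros((590,790,3),np.uint8);c[:,:350]=a;c[:440,350:]=b;cv2.imwrite("pics/push2.png",c)
E
```

```text
time_s: 28.82
position: [0.5602, 0.3032, 0.066]
tool_rot: [[-0.092, 0.996, 0.0], [0.996, 0.092, -0.0], [-0.0, 0.0, -1.0]]
ft_force: [-1.1, -0.1, 0.1]
grip_width: 0.0
gripper_force: 0.2
time_s: 29.48
position: [0.5435, 0.3023, 0.1627]
tool_rot: [[-0.092, 0.996, 0.01], [0.996, 0.092, 0.003], [0.002, 0.01, -1.0]]
ft_force: [0.0, 0.5, 0.2]
grip_width: -0.0001
gripper_force: 0.0
time_s: 30.15
position: [0.5525, 0.183, 0.1563]
tool_rot: [[-0.093, 0.996, -0.0], [0.996, 0.093, 0.0], [0.0, -0.0, -1.0]]
ft_force: [-0.1, -0.3, -0.0]
grip_width: 0.0719
gripper_force: 0.0
[(186, -10), (188, -8), (201, -6), (221, -4), (240, -2), (257, 0), (257, 2), (272, 4), (284, 6), (298, 8), (312, 10), (320, 12), (331, 14), (343, 16), (343, 18), (350, 20), (361, 22), (367, 24), (375, 26), (383, 28), (390, 30), (390, 32), (397, 34), (402, 36), (407, 38), (413, 40), (420, 42), (425, 44), (425, 46), (428, 48), (437, 50), (444, 52), (449, 54), (456, 56), (463, 58), (467, 60), (467, 62), (477, 64), (482, 66), (487, 68), (490, 70), (492, 72), (491, 74), (491, 76), (491, 78), (486, 80), (481, 82), (476, 84), (471, 86), (468, 88)]
side 0.63 [169.2 233.2] [0.623 0.309 0.07 ]
[(398, -10), (255, -8), (255, -6), (190, -4), (190, -2), (178, 0), (165, 2), (165, 4), (165, 6), (165, 8), (165, 10), (181, 12), (189, 14), (289, 16), (289, 18), (376, 20), (376, 22), (376, 24), (376, 26), (376, 28), (376, 30), (383, 32), (380, 34), (380, 36), (372, 38), (372, 40), (371, 42), (371, 44), (214, 46), (214, 48), (53, 50), (53, 52), (53, 54), (53, 56), (53, 58), (73, 60), (73, 62), (124, 64), (124, 66), (376, 68), (376, 70), (378, 72), (378, 74), (411, 76), (436, 78), (436, 80), (436, 82), (436, 84), (433, 86), (433, 88)]
```

View pics/push2.png

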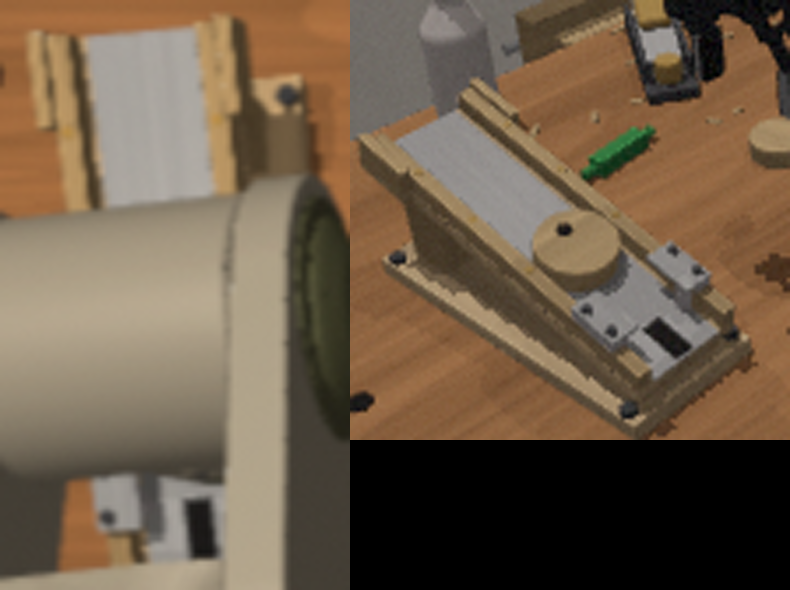

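Side panel: the disc (577,240) is now well clear of the lips, lying on the floor of the chute, bore at (565,229). The fence tops are ~4 mm below its top, so I'll grip it across the chute just above the fences.

```bash
python3 -m crank '[7.2,0,0,0,0.125, 7.2,0,0,0,0.125, 7.2,0,0,0,0.125, 7.2,0,0,0,0.125, 7.2,0,0,0,0.125, 7.2,0,0,0,0.125, 7.2,0,0,0,0.125, 7.2,0,0,0,0.125]'
python3 -m crank '[7.2,0,0,0,0.125, 7.2,0,0,0,0.125, 7.2,0,0,0,0.125, 7.2,0,0,0,0.125, 7.2,0,0,0,0.071, 7.2,0,0,0,0, 7.2,0,0,0,0, 7.2,0,0,0,0]'
python3 go.py .5965 .306 .09 -84.7
python3 - <<'E'
from h import *
s=optics.get_image("side")
for X in([.6044,.3068,.0807],[.6044+.0115*.96,.308,.0837]):print(proj(s,X).round(1))
p=optics.get_image("top")
for r in spotter.look_for(p,"cam")[:2]:
    uv=np.array(r["at"])*[512,384];print(r["score"],uv,at_z(p,uv,.0807).round(4))
E
```

```text
time_s: 31.12
position: [0.5529, 0.1822, 0.1564]
tool_rot: [[0.792, 0.611, 0.0], [0.611, -0.792, 0.0], [0.0, -0.0, -1.0]]
ft_force: [0.3, -0.7, 0.6]
grip_width: 0.0717
gripper_force: 0.0
time_s: 31.78
position: [0.5529, 0.1821, 0.1564]
tool_rot: [[0.996, 0.094, 0.0], [0.094, -0.996, -0.0], [0.0, 0.0, -1.0]]
ft_force: [0.5, -0.1, -0.5]
grip_width: 0.072
gripper_force: 0.0
t 31.78 pos [0.5529 0.1821 0.1564] az -84.6 q6 91.0 F [ 0.5 -0.1 -0.5] w 0.072
shift [  5.51 -11.92   6.64] norm 14.7
turn rad (tool z) 0.002
[173.7 232.6]
[170.5 230. ]
0.61 [395.3152 248.1024] [ 0.4724 -0.3049  0.0807]
```

```bash
python3 -m crank '[7.2,1.38,-2.98,0,0, 7.2,1.38,-2.98,0,0, 7.2,1.38,-2.98,0,0, 7.2,1.37,-2.98,0,0, 7.2,0,0,2,0, 7.2,0,0,2,0, 7.2,0,0,1.6,0, 7.2,0,0,0,0]'
python3 -m crank '[7.2,0,0,0.5,0, 7.2,0,0,0.3,0, 7.2,0,0,0.3,0, 7.2,0,0,0.2,0, 7.2,0,0,0,0, 7.2,0,0,0,0, 7.2,0,0,0,0, 7.2,0,0,0,0]'
python3 go.py .5965 .306 .07 -84.7
```

```text
time_s: 32.6
position: [0.5953, 0.3055, 0.0967]
tool_rot: [[0.996, 0.093, -0.006], [0.093, -0.996, -0.002], [-0.006, 0.001, -1.0]]
ft_force: [-0.3, -0.3, 0.2]
grip_width: 0.0718
gripper_force: 0.0
time_s: 33.27
position: [0.5969, 0.3058, 0.0877]
tool_rot: [[0.996, 0.092, 0.001], [0.092, -0.996, 0.0], [0.001, -0.0, -1.0]]
ft_force: [-0.6, -0.1, -1.3]
grip_width: 0.0719
gripper_force: 0.0
t 33.27 pos [0.5969 0.3058 0.0877] az -84.7 q6 102.0 F [-0.6 -0.1 -1.3] w 0.0719
shift [-0.04 -0.02  1.77] norm 1.8
turn rad (tool z) -0.001
```

```bash
for i in 1; do python3 -m crank '[7.2,0,0,0.2,0, 7.2,0,0,0.2,0, 7.2,0,0,0.2,0, 7.2,0,0,0.2,0, 7.2,0,0,0,0, 7.2,0,0,0,0, 7.2,0,0,0,0, 7.2,0,0,0,0]' | grep -E "pos|ft"; done
python3 -m crank '[7.2,0,0,0.1,0, 7.2,0,0,0.1,0, 7.2,0,0,0.1,0, 7.2,0,0,0,0, 7.2,0,0,0,0, 7.2,0,0,0,0, 7.2,0,0,0,0, 7.2,0,0,0,0]' | grep -E "pos|ft"
python3 -m crank '[7.2,0,0,0.1,0, 7.2,0,0,0.1,0, 7.2,0,0,0,0, 7.2,0,0,0,0, 7.2,0,0,0,0, 7.2,0,0,0,0, 7.2,0,0,0,0, 7.2,0,0,0,0]' | grep -E "pos|ft"
```

```text
position: [0.5969, 0.3058, 0.0795]
ft_force: [-0.5, -0.5, -0.4]
position: [0.5969, 0.3058, 0.0765]
ft_force: [0.0, 0.2, -0.5]
position: [0.5968, 0.3058, 0.0745]
ft_force: [-0.3, -0.5, -0.4]
```

```bash
for i in 1 2; do python3 -m crank '[7.2,0,0,0.1,0, 7.2,0,0,0.1,0, 7.2,0,0,0,0, 7.2,0,0,0,0, 7.2,0,0,0,0, 7.2,0,0,0,0, 7.2,0,0,0,0, 7.2,0,0,0,0]' | grep -E "pos|ft"; done
```

```text
position: [0.5968, 0.3058, 0.0725]
ft_force: [0.9, 0.4, 0.7]
position: [0.5969, 0.3058, 0.0704]
ft_force: [0.3, -0.2, 0.4]
```

```bash
for i in 1 2 3; do python3 -m crank '[7.2,0,0,0.1,0, 7.2,0,0,0,0, 7.2,0,0,0,0, 7.2,0,0,0,0, 7.2,0,0,0,0, 7.2,0,0,0,0, 7.2,0,0,0,0, 7.2,0,0,0,0]' | grep -E "pos|ft"; done
```

```text
position: [0.597, 0.3058, 0.0698]
ft_force: [-1.1, -0.8, 4.7]
position: [0.5971, 0.3059, 0.0696]
ft_force: [-2.7, -0.7, 9.9]
position: [0.5971, 0.3059, 0.0695]
ft_force: [-4.4, -1.9, 15.3]
```

```bash
python3 -m crank '[7.2,0,0,-0.53,0, 7.2,0,0,0,0, 6.4,0,0,0,0, 5,0,0,0,0, 5,0,0,0,0, 5,0,0,0,0, 5,0,0,0,0, 5,0,0,0,0]' 45
python3 -m crank '[5,0,0,0,0, 5,0,0,0,0, 5,0,0,-0.3,0, 5,0,0,-0.3,0, 5,0,0,-0.4,0, 5,0,0,-0.5,0, 5,0,0,-0.5,0, 5,0,0,0,0]'
```

```text
time_s: 39.27
position: [0.5968, 0.3056, 0.0734]
tool_rot: [[0.996, 0.092, 0.0], [0.092, -0.996, -0.0], [0.0, 0.0, -1.0]]
ft_force: [-2.7, -1.1, 9.5]
grip_width: 0.0566
gripper_force: 48.3
time_s: 39.93
position: [0.5973, 0.3059, 0.094]
tool_rot: [[0.996, 0.092, 0.002], [0.092, -0.996, 0.001], [0.002, -0.0, -1.0]]
ft_force: [-0.5, 0.3, -0.2]
grip_width: 0.0569
gripper_force: 47.8
```

```bash
python3 -m crank '[5,0,0,-1,0, 5,0,0,-1.5,0, 5,0,0,-1.5,0, 5,0,0,-1,0, 5,0,0,0,0, 5,0,0,0,0, 5,0,0,0,0, 5,0,0,0,0]'
python3 go.py .5939 -.3117 .14
python3 - <<'E'
from h import *
s=optics.get_image("side");save(s,"lift.png",(105,135,225,235),5)
E
```

```text
time_s: 40.6
position: [0.5964, 0.3056, 0.1417]
tool_rot: [[0.996, 0.092, -0.002], [0.092, -0.996, -0.001], [-0.002, 0.0, -1.0]]
ft_force: [-0.1, 0.6, 0.0]
grip_width: 0.0569
gripper_force: 47.9
t 40.6 pos [0.5964 0.3056 0.1417] az -84.7 q6 102.0 F [-0.1  0.6  0. ] w 0.0569
shift [-5.91 61.45  0.2 ] norm 61.7
```

View pics/lift.png

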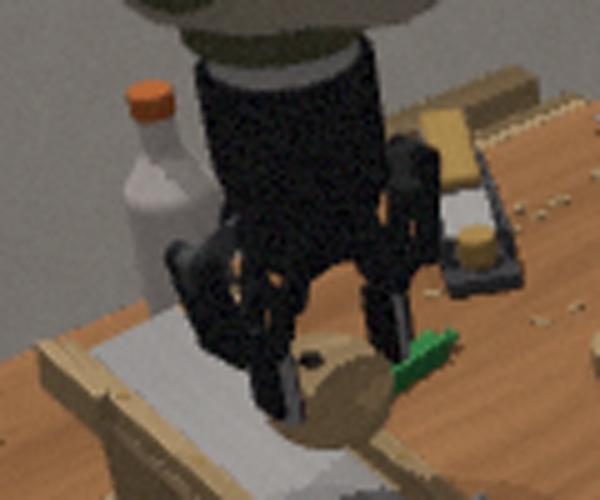

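Run:
```python
from h import *
s=optics.get_image("side")
T=np.array([.5964,.3056,.1417]);ex=np.array([.996,.092,0]);ey=np.array([-.092,.996,0])
c0=np.array([.0104,.0,.071-.0734])  # centre rel. TCP at grip (along, lat, up), 15deg
for piv in(-.006,):
  for t in(10,15,20,25,30,40):
    a=np.radians(15);pv=c0+np.array([piv*np.cos(a)-.008*np.sin(a),0,piv*np.sin(a)+.008*np.cos(a)])
    def W(b): # body coords (along,lat,normal)
        b=np.array(b)-[piv,0,.008];th=np.radians(t)
        q=pv+[b[0]*np.cos(th)-b[2]*np.sin(th),b[1],b[0]*np.sin(th)+b[2]*np.cos(th)]
        return T+q[0]*ex+q[1]*ey+[0,0,q[2]]
    P=np.array([proj(s,W([.03*np.cos(f),.03*np.sin(f),h])) for f in np.arange(0,6.3,.05) for h in(-.01,.01)])
    f=lambda u:((np.array(u)-[105,135])*5).round()
    print(t,"bore",f(proj(s,W([.0115,0,.01]))),"bottom",f(P[P[:,1].argmax()]),"right",f(P[P[:,0].argmax()]),"C-T",((W([0,0,0])-T)*1000).round(1))
```

```text
10 bore [308. 361.] bottom [323. 448.] right [390. 403.] C-T [ 9.8  0.9 -3.1]
15 bore [309. 359.] bottom [324. 448.] right [390. 373.] C-T [10.4  1.  -2.4]
20 bore [309. 357.] bottom [325. 448.] right [390. 375.] C-T [10.9  1.  -1.7]
25 bore [310. 355.] bottom [323. 448.] right [389. 377.] C-T [11.3  1.  -0.9]
30 bore [310. 354.] bottom [323. 448.] right [389. 379.] C-T [11.7  1.1 -0.2]
40 bore [312. 351.] bottom [320. 446.] right [388. 379.] C-T [12.2  1.1  1.5]
```

The cam is held at its sides at about 15° tilt (bore crop (312,360)), matching the model. Carrying it to the tray.

```bash
python3 -m crank '[5,-0.2,1.7,0,0, 5,-0.4,3.41,0,0, 5,-0.4,3.41,0,0, 5,-0.4,3.41,0,0, 5,-0.4,3.41,0,0, 5,-0.4,3.41,0,0, 5,-0.4,3.41,0,0, 5,-0.4,3.41,0,0]' | head -2
python3 -m crank '[5,-0.4,3.41,0,0, 5,-0.4,3.41,0,0, 5,-0.4,3.41,0,0, 5,-0.4,3.41,0,0, 5,-0.4,3.41,0,0, 5,-0.4,3.41,0,0, 5,-0.4,3.41,0,0, 5,-0.4,3.41,0,0]' | head -2
python3 -m crank '[5,-0.4,3.41,0,0, 5,-0.4,3.41,0,0, 5,-0.2,1.7,0,0, 5,0,0,2,0, 5,0,0,2,0, 5,0,0,2,0, 5,0,0,2,0, 5,0,0,0,0]'
python3 go.py .581 -.3127 .034
```

```text
time_s: 41.37
position: [0.59, 0.0468, 0.1425]
time_s: 42.03
position: [0.5831, -0.2278, 0.1424]
time_s: 42.7
position: [0.5796, -0.3107, 0.0583]
tool_rot: [[0.996, 0.091, -0.006], [0.091, -0.996, 0.005], [-0.006, -0.005, -1.0]]
ft_force: [-0.6, 0.9, -0.9]
grip_width: 0.0568
gripper_force: 48.0
t 42.7 pos [ 0.5796 -0.3107  0.0583] az -84.8 q6 46.0 F [-0.6  0.9 -0.9] w 0.0568
shift [0.13 0.22 2.42] norm 2.4
```

```bash
python3 -m crank '[5,0,0.15,0.8,0, 5,0,0,0.6,0, 5,0,0,0.5,0, 5,0,0,0,0, 5,0,0,0,0, 5,0,0,0,0, 5,0,0,0,0, 5,0,0,0,0]'
python3 -m crank '[5,0,0,0.15,0, 5,0,0,0.15,0, 5,0,0,0.15,0, 5,0,0,0,0, 5,0,0,0,0, 5,0,0,0,0, 5,0,0,0,0, 5,0,0,0,0]'
```

```text
time_s: 43.37
position: [0.5817, -0.3135, 0.0442]
tool_rot: [[0.996, 0.092, 0.001], [0.092, -0.996, -0.0], [0.001, 0.001, -1.0]]
ft_force: [-0.2, -0.0, -1.3]
grip_width: 0.0569
gripper_force: 48.1
time_s: 44.03
position: [0.5816, -0.3135, 0.0393]
tool_rot: [[0.996, 0.092, 0.0], [0.092, -0.996, -0.0], [0.0, 0.0, -1.0]]
ft_force: [0.2, -0.7, 0.2]
grip_width: 0.0568
gripper_force: 48.1
```

```bash
for i in 1 2; do python3 -m crank '[5,0,0,0.15,0, 5,0,0,0.15,0, 5,0,0,0,0, 5,0,0,0,0, 5,0,0,0,0, 5,0,0,0,0, 5,0,0,0,0, 5,0,0,0,0]' | grep -E "pos|ft|wid"; done
```

```text
position: [0.5816, -0.3135, 0.0363]
ft_force: [0.2, 0.2, -1.4]
grip_width: 0.0568
position: [0.5815, -0.3134, 0.0332]
ft_force: [1.3, 0.1, -0.1]
grip_width: 0.0568
```

```bash
python3 -m crank '[5,0,0,0.15,0, 5,0,0,0.15,0, 5,0,0,0,0, 5,0,0,0,0, 5,0,0,0,0, 5,0,0,0,0, 5,0,0,0,0, 5,0,0,0,0]' | grep -E "pos|ft|wid"
```

```text
position: [0.5815, -0.3134, 0.0302]
ft_force: [0.1, 0.1, -0.4]
grip_width: 0.0566
```

```bash
python3 -m crank '[5,0,0,0.15,0, 5,0,0,0.15,0, 5,0,0,0,0, 5,0,0,0,0, 5,0,0,0,0, 5,0,0,0,0, 5,0,0,0,0, 5,0,0,0,0]' | grep -E "pos|ft|wid"
```

```text
position: [0.5824, -0.3137, 0.0281]
ft_force: [2.5, 0.4, 5.1]
grip_width: 0.057
```

```bash
python3 -m crank '[5,0,0,0.15,0, 5,0,0,0.15,0, 5,0,0,0,0, 5,0,0,0,0, 5,0,0,0,0, 6,0,0,0,0, 6.5,0,0,0,0, 6.8,0,0,0,0]' 
python3 -m crank '[7,0,0,0,0, 7,0,0,-0.5,0, 7,0,0,-2,0, 7,0,0,-3,0, 7,0,0,-3,0, 7,0,0,-3,0, 7,0,0,0,0, 7,0,0,0,0]' | head -3
python3 - <<'E'
from h import *
p=optics.get_image("top");save(p,"fin.png",(320,165,430,285),5)
for q in("cam",):
    for r in spotter.look_for(p,q)[:2]:
        uv=np.array(r["at"])*[512,384];print(q,round(r["score"],2),uv.round(1),at_z(p,uv,.032).round(4))
E
```

```text
time_s: 47.37
position: [0.5812, -0.3133, 0.0238]
tool_rot: [[0.996, 0.092, -0.001], [0.092, -0.996, 0.001], [-0.001, -0.001, -1.0]]
ft_force: [0.1, 0.1, 0.8]
grip_width: 0.0676
gripper_force: 0.0
time_s: 48.03
position: [0.5819, -0.3138, 0.1411]
tool_rot: [[0.996, 0.092, 0.003], [0.092, -0.996, -0.002], [0.002, 0.002, -1.0]]
cam 0.49 [381.8 201.7] [ 0.5815 -0.2947  0.032 ]
```

View pics/fin.png

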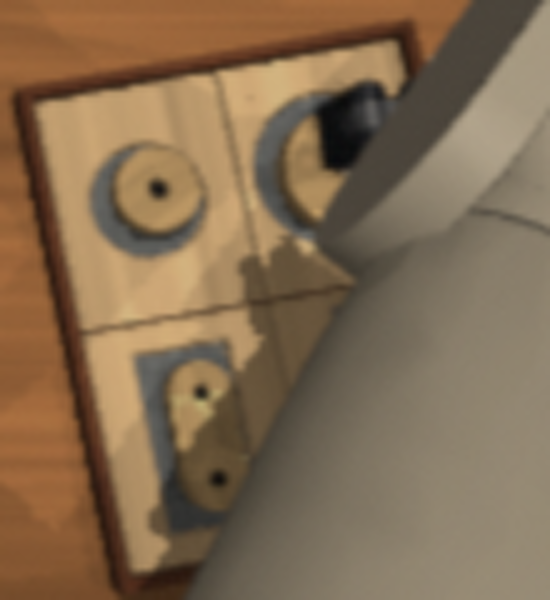

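The cam is in its pocket at least on its left side (crop (300,180)); I have used all picture views, so I'll move away and check by numbers.

```bash
python3 -m crank '[7,0,-3.6,0,0, 7,0,-3.6,0,0, 7,0,-3.6,0,0, 7,0,-3.6,0,0, 7,0,-3.6,0,0, 7,0,-3.6,0,0, 7,0,-3.6,0,0, 7,0,-3.6,0,0]' | head -2
python3 -m crank '[7,0,-3.6,0,0, 7,0,-3.6,0,0, 7,0,-3.6,0,0, 7,0,-3.6,0,0, 7,0,0,0,0, 7,0,0,0,0, 7,0,0,0,0, 7,0,0,0,0]' | head -2
python3 - <<'E'
from h import *
p=optics.get_image("top");im=np.array(p["color"]).astype(int)
blue=(im[...,0]-im[...,2]) # wood: large; grey: ~0
nests=dict(roller=(.5777,-.2231,.028,.03,.020),cam=(.5939,-.3117,.038,.032,.030),crank=(.4655,-.2435,0,.028,0),shaft=(.4817,-.3321,0,.028,0))
ex=np.array([.984,.179]);ey=np.array([-.179,.984])
for n,(x,y,r,zt,_) in nests.items():
    # pixels whose top-plane position lies inside the pocket outline and are wood coloured
    a,b=np.mgrid[-.056:.056:.001,-.044:.044:.001]
    if r: ins=a**2+b**2<(r-.002)**2
    else: h=(.041,.021) if n=="crank" else (.048,.014); ins=(abs(a)<h[0])&(abs(b)<h[1])
    U=[];
    for aa,bb in zip(a[ins],b[ins]):
        X=np.r_[np.array([x,y])+aa*ex+bb*ey,.014];U.append(tuple(np.round(proj(p,X)).astype(int)))
    U=np.array(sorted(set(U)));m=np.array([blue[v,u]>35 for u,v in U])
    if m.any():
        c=U[m].mean(0);X=at_z(p,c,zt);g=U[~m].mean(0) if (~m).any() else None
        print(n,"wood",m.sum(),"of",len(m),"centre",c.round(1),X.round(4),"off mm",((X[:2]-[x,y])*1000).round(1))
for q in("cam","shaft","roller","crank","odd_disc","offcut"):
    for r in spotter.look_for(p,q)[:3]:
        uv=np.array(r["at"])*[512,384];print(q,round(r["score"],2),uv.round(1),at_z(p,uv,.02).round(4))
# bore of cam: darkest pixel near pocket
sub=im.sum(2);v0,u0=170,360;w=sub[v0:230,u0:420].copy();k=np.argsort(w.ravel())[:12];print([(int(u0+i%60),int(v0+i//60),int(w.ravel()[i])) for i in k])
# cam outline: wood rows/cols through the blob
row=blue[197,360:415];print(row.tolist());print(blue[175:225,387].tolist())
E
```

```text
time_s: 48.8
position: [0.554, -0.0249, 0.1378]
time_s: 49.47
position: [0.5419, 0.1157, 0.1386]
roller wood 260 of 389 centre [351.4 202.5] [ 0.5793 -0.2236  0.03  ] off mm [ 1.6 -0.5]
cam wood 549 of 728 centre [388.9 198. ] [ 0.5904 -0.3117  0.032 ] off mm [-3.5 -0. ]
crank wood 438 of 657 centre [361.8 251.2] [ 0.4654 -0.2448  0.028 ] off mm [-0.1 -1.3]
shaft wood 289 of 523 centre [399.5 244. ] [ 0.483  -0.3325  0.028 ] off mm [ 1.3 -0.4]
cam 0.75 [389.  201.3] [ 0.5843 -0.3155  0.02  ]
shaft 0.85 [401.7 240.7] [ 0.4909 -0.3408  0.02  ]
shaft 0.58 [195.3 129.4] [0.7633 0.1576 0.02  ]
shaft 0.5 [339. 136.] [ 0.7465 -0.2005  0.02  ]
roller 0.62 [349.8 206.2] [ 0.5718 -0.2218  0.02  ]
roller 0.51 [387.4 198.8] [ 0.5903 -0.3119  0.02  ]
crank 0.86 [361.2 255.2] [ 0.4562 -0.245   0.02  ]
odd_disc 0.96 [232.4 164.7] [0.6729 0.0623 0.02  ]
[(389, 193, 84), (389, 192, 94), (388, 193, 95), (388, 192, 100), (411, 218, 109), (400, 172, 112), (400, 173, 115), (410, 214, 115), (405, 193, 118), (406, 198, 118), (401, 176, 118), (402, 180, 118)]
[86, 86, 86, 88, 89, 88, 76, 71, 85, 85, 59, 13, 3, 4, 10, 24, 45, 72, 88, 90, 90, 89, 90, 89, 89, 90, 90, 91, 90, 90, 90, 90, 90, 90, 91, 90, 91, 90, 91, 90, 89, 88, 84, 79, 69, 45, 35, 51, 62, 81, 100, 105, 106, 105, 105]
[77, 87, 87, 85, 85, 84, 80, 76, 53, 15, 15, 67, 82, 86, 86, 77, 53, 37, 38, 53, 81, 89, 91, 92, 91, 93, 94, 95, 96, 94, 94, 94, 96, 96, 91, 65, 35, 8, 16, 69, 85, 86, 87, 87, 87, 87, 85, 63, 79, 84]
```

Run:
```python
from h import *
p=optics.get_image("top");s=optics.get_image("side")
print("L",at_z(p,(375.8,197),.012).round(4),"R",at_z(p,(405.2,197),.032).round(4),"T",at_z(p,(387,185.6),.032).round(4),"B",at_z(p,(387,210.8),.012).round(4),"pocket",[.5939,-.3117])
b=at_z(p,(388.6,192.6),.032);print("bore",b.round(4),"side px predicted",[proj(s,at_z(p,(388.6,192.6),z)).round(1).tolist() for z in(.028,.032,.038,.044)])
g=np.array(s["color"]).astype(int).sum(2);u,v=proj(s,b).round().astype(int);print(u,v);print(g[v-6:v+7,u-7:u+8])
o=np.array(p["color"])
for X in([.4787,-.0559,.016],[.6721,.0566,.018]):u,v=proj(p,X).round().astype(int);print(o[v,u],o[v,u-6],o[v-10,u])
for r in spotter.look_for(s,"offcut")[:2]+spotter.look_for(s,"odd_disc")[:1]:print(r, at_z(s,np.array(r["at"])*[512,384],.016).round(3))
```

```text
L [ 0.5957 -0.2868  0.012 ] R [ 0.5931 -0.35    0.032 ] T [ 0.6202 -0.3086  0.032 ] B [ 0.5623 -0.3122  0.012 ] pocket [0.5939, -0.3117]
bore [ 0.6034 -0.3116  0.032 ] side px predicted [[323.7, 164.1], [323.7, 163.2], [323.7, 162.0], [323.8, 160.7]]
324 163
[[220 206 280 301 300 310 298 298 302 301 310 309 328 306 308]
 [ 94 125 155 183 223 217 275 303 311 311 322 325 318 304 291]
 [ 88  85 108  98 107 103 174 178 221 261 288 311 307 300 293]
 [384 295 139  98  55  83  91  75 116 139 172 192 220 245 279]
 [442 424 411 392 381 297 228 297 308 314 319 313 340 265 238]
 [446 442 443 422 389 375 375 393 399 394 394 390 392 393 400]
 [436 441 419 392 384 340 181 182 233 393 408 397 404 408 406]
 [435 368 391 392 398 403 158 134 240 399 397 405 402 413 409]
 [310 219 390 406 414 407 389 374 379 400 405 407 414 413 418]
 [211 220 292 409 405 406 398 401 407 402 412 414 416 414 422]
 [286 269 221 261 373 398 401 403 410 418 422 411 412 419 419]
 [291 241 215 198 235 280 298 390 401 418 416 420 425 427 420]
 [274 236 203 202 205 199 213 235 250 241 248 288 249 248 246]]
[200 161 107] [198 159 106] [155 101  58]
[194 155 103] [189 152 101] [196 155 103]
{'at': [0.5971, 0.5471], 'score': 0.39} [ 0.485 -0.063  0.016]
{'at': [0.4527, 0.5375], 'score': 0.5} [0.659 0.07  0.016]
```

```bash
python3 -c "
from rig import env
print(env.observe()['time_s'], env.close_job())"
```

```text
the job is handed in; nothing more can be done
50.0167 None
```

I handed the job in at 50.0 s: by the camera measurements the cam disc, roller, crank arm and camshaft each lie flat in their own pockets, with the cam about 5–7 mm off centre (limit 13 mm). The too-big disc and the offcut were left alone; the hand-in returned no verdict.

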